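Set out the straightedge and take the laser gauge from its charging dock

TASK

Get ready to check the stub axle: first lay the straightedge flush against the blue fixture's datum face, roughly centred along it, and let go of it. Then pinch the two orange catches of the laser gauge together, lift it straight up out of its charging dock, and hold it upright above the middle of the straightedge, clear of its red grip. Finish while still holding the gauge there by its pinched catches, and leave everything else on the table alone.

Things in the scene. Friction and masses are not known exactly. Their poses are not given: they have to be found in the camera images.
- fixture: Blue block fixed to the table, 50 mm along its x, 180 mm along its y, 36 mm high; origin at the centre of its underside. Its datum face is the plain upright face on its -x side (towards the robot), 25 mm from the origin. On its top a steel stub axle lies along y in two clamps, up to 59 mm above the table, at least 17 mm back from the datum face.
- straightedge: Loose flat dark grey bar, 240 mm along its y, 36 mm along its x, 12 mm thick, 0.3 kg, same either way round; origin at the centre of its underside. Starts on the table before the datum face, askew. On its middle a red grip block, 30 mm along y, 18 mm along x, 12 to 38 mm above the underside. Flush, its origin lies at fixture x = -43 mm and the two y axes are parallel.
- straightedge_grip (a point): Middle of the red grip block, 27 mm above the straightedge's underside.
- dock: Black charging dock fixed to the table, base 130 mm along its x, 100 mm along its y, 12 mm thick; origin at the centre of its underside. Walls round the pocket are 34 mm high: side walls with grey lips at +y and -y, 26 to 42 mm off the centre line, under which the gauge's teeth hook; end walls with outer faces 50 mm from the centre.
- gauge: Dark laser gauge, teal top, 80 mm along its x, 48 mm along its y, 70 mm high, 0.3 kg; origin at the centre of its underside, which starts 12 mm above the dock's origin, axes parallel to the dock's. Orange catch buttons on its +y and -y sides, 30 mm along x, 40 to 64 mm above its underside, 64 mm over both at rest, 52 mm pinched in. It cannot be lifted out with a catch not pinched in.
- gauge_grip (a point): Point on the gauge's centre line midway between the two catch buttons, 52 mm above its underside.
- catch_left (a joint): Travel in m of the catch on the gauge's +y side: 0 out (at rest), 0.006 pinched fully in. A spring returns it: about 4 N to start, 7 N fully in.
- catch_right (a joint): The same for the catch on the -y side.
- jar: Small loose glass jar with a steel cap, diameter 50 mm, 55 mm high; origin at the centre of its underside. To be left alone.
- can: Loose yellow spray can, diameter 60 mm, 170 mm high; origin at the centre of its underside. To be left alone.
- sprocket: Loose steel sprocket lying flat, about 100 mm across, 5 mm thick. To be left alone.
- driver: Loose screwdriver lying on the table. To be left alone.
- wrench: Loose wrench lying on the table. To be left alone.
Mind the look-alikes: they are no part of the job. Leave any brown or purple look-alike of the gauge alone. What is meant by the dock is not turquoise, and is the smaller of those in its own colour.

How it is judged:
By the outcome, as a careful person would: the job done as asked, in the order asked, and still so for the second after the job is handed in, while the arm keeps its last pose, push and grip.
It also fails if it takes over 69 s, if anything falls off the work surface, if the arm or the gripper's body presses on something with over 40 N, if the wrist force passes 120 N, or if a joint passes its speed limit or range.

ROBOT

A 6-joint arm with a two-finger parallel gripper is mounted at the origin on the work surface. World frame = base frame: x ahead of the robot, y to its left, z up, the work surface at z = 0. Lengths are in m, angles in degrees, forces in N, time in s.
With the tool pointing down it reaches from about 0.3 to 0.75 m from the base axis. Payload 8.5 kg.
Tool frame: the origin (TCP) lies on the centre line of the jaws, within the pads' length; the fingertips stand 17 mm ahead of it and the grasp point (between the pads) lies 2 mm behind it; z points along the fingers, y is the line along which they close (so a half turn about z gives the same grasp; the last joint's range is limited). The gripper opens to 85 mm and grips with 20 to 120 N. Pads are 22 mm wide; open, the fingers measure 114 mm over their backs; the gripper's body (76 mm by 85 mm) begins 54 mm behind the grasp point. The pads swing forward as they close: fully open they stand 13 mm farther back than shut.
Start: joints at [59.169, 21.807, 74.336, -0, 83.858, -12.336], TCP at [0.174, 0.522, 0.248] pointing down, gripper open.
Joint ranges: [-178.18, 178.18], [-50.72, 133.34], [12.68, 142.11], [-81.47, 261.47], [9.98, 163.14], [-165.26, 165.26]. Speed limits (degrees/s): [136.94, 136.94, 180, 180, 180, 180].

INTERFACE

Orientations are given as a 3x3 rotation matrix whose columns are the frame's x, y, z axes.
In Python, from rig import env gives the robot as it stands.
- The arm moves only by the shell command python3 -m handwheel 'ROWS' [OPENING] [FORCE]. ROWS is JSON, a list that holds one entry, the list of rows, each a list of 4 numbers: the shift along the tool's x, y, z in m, then the turn about the tool's z in rad. In form: [[[x, y, z, roll], ...]]. A call has 1 to 5 rows; each row shifts and turns the commanded pose from where the row before left it, along the tool's axes as they then stand; what a row does not reach is not made up. A row lasts 1/12 s, in which the tool goes at most 41.7 mm and 7.16 degrees, less where a joint would pass 70% of its speed; a pose out of reach is approached as far as the arm can. A call is refused whole if a number of a shift passes 0.0417 or a number of a turn 0.125, either way. A call with a gripper value outside its range is refused whole. OPENING is the opening in per cent of the stroke, from 0 (shut) to 100 (fully open), set as the call begins (- or left out, the last holds). The fingers move at their own pace and stop on an object; FORCE is the grip in N (left out, the last holds). Time passes only in rows, so rows that do not move let the fingers close. It gives the time, the measured TCP pose, the force and the opening at its end, in the units of the state.
- env.observe(): the state, without advancing time (a new reading comes with each control period).
- env.get_image(name): name is "side" or "top" or "wrist"; returns (picture, depth): 480x640x3 uint8, red, green, blue; 480x640 float32, m along the optical axis (not along the pixel's ray), 0 where there is no reading.
- env.camera_params(name): a dict with "K" (3x3 intrinsics, pixels), "rvec" (rotation vector, rad) and "tvec" (3), from world to camera coordinates, as OpenCV has them. Camera axes: x right, y down, z forward; pixel columns grow to the right and rows downward; lengths in m; the calibration is good to about 2 mm. A picture is of the moment at which its call begins: read the wrist's pose just before it. camera_params takes no time and is no camera call; for the wrist camera it gives the pose at the moment of the call.
- env.close_job(): hands the job in, once; it reports no verdict.
The state is a dict: "time_s": time; "q": joint angles; "qvel": joint speeds; "joint_efforts": joint torques, N m; "position": TCP position; "tool_rot": TCP orientation; "ft_force": force on the tool from outside, world axes, zero at the start; "wrist_torque": the same for the moment, N m; "grip_width": finger opening in m.
Only numpy, scipy, OpenCV 4.12 (cv2) and the standard library are available. Lean on these libraries where they do the work, as an engineer would, in place of code of your own. Each camera call takes 0.05 s, during which the arm holds its last target. There are 200 camera calls.

## Working session

There is one attempt and no reset: what is moved stays moved. The work goes in short steps, Python scripts to look and compute and a shell command to move; the robot and the scene stay as the last step left them, time stands still between calls to the robot, and variables do not carry over. Pictures are saved under pics/ and viewed, on a budget of 10 in all, crops included, one or two more only if the job needs it, and the job is handed in when it is done.

```bash
ls; mkdir -p pics; cat > h.py <<'E'
import numpy as np, cv2
from rig import env
def cam(n):
    p=env.camera_params(n); R=cv2.Rodrigues(np.array(p["rvec"],float))[0]
    return np.array(p["K"],float),R,np.array(p["tvec"],float).ravel()
def ray(n,uv,z,c=None):
    K,R,t=c or cam(n); uv=np.atleast_2d(uv).astype(float)
    d=np.c_[uv,np.ones(len(uv))]@np.linalg.inv(K).T@R
    o=-R.T@t
    return o+d*((z-o[2])/d[:,2])[:,None]
def proj(n,P,c=None):
    K,R,t=c or cam(n); q=(np.atleast_2d(P)@R.T+t)@K.T
    return q[:,:2]/q[:,2:]
def cloud(n,dep,c=None):
    K,R,t=c or cam(n); v,u=np.mgrid[0:480,0:640]
    d=np.stack([u,v,np.ones_like(u)],-1)@np.linalg.inv(K).T*dep[...,None]
    return (d-t)@R
E
python3 - <<'E'
from h import *
for n in("top","side"):
    im,d=env.get_image(n); np.savez(f"pics/{n}0.npz",im=im,d=d)
    cv2.imwrite(f"pics/{n}0.png",im[...,::-1]); K,R,t=cam(n); print(n,-R.T@t,R[2],K[0,0])
print(env.observe())
E
```

```text
pics
top [0.33603056 0.06073332 1.04385457] [ 0.18559652  0.01583682 -0.98249841] 439.88273904261234
side [ 0.14524865 -0.66278208  0.93074768] [ 0.30292411  0.6084475  -0.73350435] 437.65457811131733
{'time_s': 0.1, 'q': array([ 5.91721081e+01,  2.18372598e+01,  7.43766541e+01, -1.60299175e-03,
        8.38565841e+01, -1.23373609e+01]), 'qvel': array([ 0.02699355, -0.06617209, -0.09054425,  0.04488508,  0.01670949,
        0.01915031]), 'joint_efforts': array([ 3.75343719e-03, -4.49220157e+01, -2.31654936e+01, -2.05649885e-04,
        3.76460346e-03, -3.97608278e-05]), 'position': array([0.17433986, 0.52140712, 0.24779439]), 'tool_rot': array([[-9.48376965e-01,  3.17144706e-01, -6.06656768e-04],
       [ 3.17145199e-01,  9.48376389e-01, -1.07083158e-03],
       [ 2.35730390e-04, -1.20795028e-03, -9.99999243e-01]]), 'ft_force': array([-1.16616784, -0.04797614, -0.61086425]), 'wrist_torque': array([0.02431756, 0.07081676, 0.02042263]), 'grip_width': 0.08547151417176642}
```

View pics/top0.png

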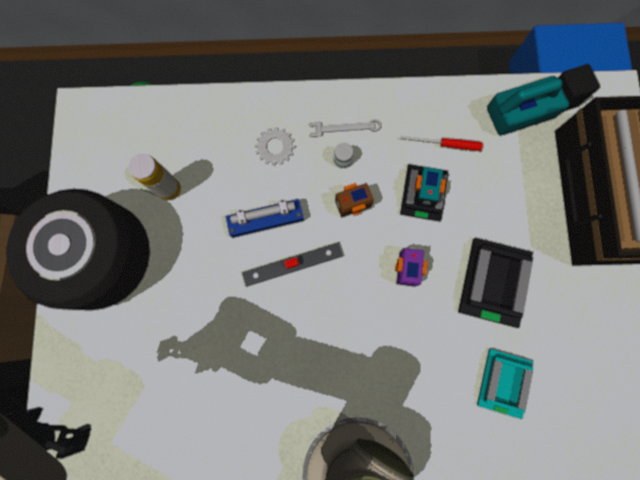

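View pics/side0.png

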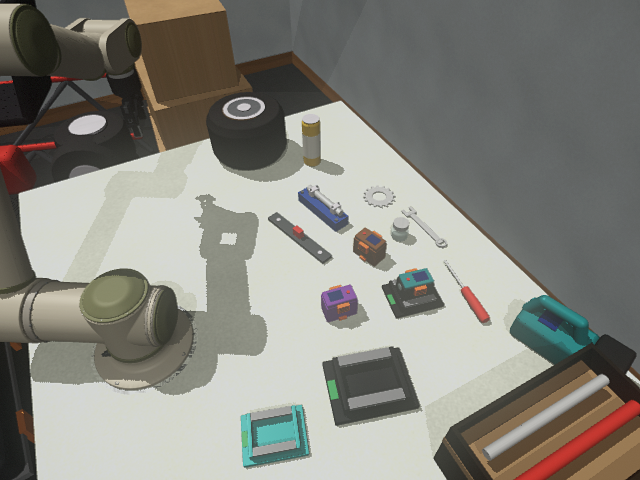

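Candidates in the top view: the gauge with the teal top sits in the small black dock at (430,185). The look-alikes are brown (355,198), purple (412,265), the large black dock (496,283) and the turquoise dock (506,382). I choose (430,185). The bar is at (292,264) and the fixture at (265,218). Next I'll measure them and take one close crop.

```bash
python3 - <<'E'
from h import *
D=np.load("pics/top0.npz"); im=D["im"]; d=D["d"]; c=cam("top"); P=cloud("top",d,c)
hsv=cv2.cvtColor(im,cv2.COLOR_RGB2HSV); H,S,V=[hsv[...,i].astype(int) for i in range(3)]
v,u=np.mgrid[0:480,0:640]
def box(a,b,e,f): return (u>=a)&(u<=b)&(v>=e)&(v<=f)
def rect(name,m,z):
    m=m.astype(np.uint8); n,l,st,_=cv2.connectedComponentsWithStats(m); k=1+np.argmax(st[1:,4])
    ys,xs=np.nonzero(l==k); W=ray("top",np.c_[xs,ys],z,c)
    r=cv2.minAreaRect((W[:,:2]*1000).astype(np.float32)); print(name,len(xs),r, 'mean',W[:,:2].mean(0), 'depth z med',np.median(P[ys,xs,2]))
rect("bar",box(235,350,235,292)&((V<110)|((S>150)&((H<10)|(H>170)))),.012)
rect("red",box(275,310,250,275)&(S>150)&((H<10)|(H>170)),.038)
rect("fixblue",box(220,310,190,245)&(H>105)&(H<130)&(S>120),.036)
rect("teal",box(410,455,160,210)&(H>80)&(H<105)&(S>100),.082)
for k,m in(("or1",box(410,455,155,185)),("or2",box(410,455,186,212))):
    rect(k,m&(H>3)&(H<22)&(S>150),.076)
# height-based fixture top
m=box(220,310,190,245)&(P[...,2]>.030)&(P[...,2]<.041); rect("fixtop",m,.036)
m=box(385,455,150,230)&(V<70); rect("dockdark",m,.012)
m=box(385,455,150,230)&(H>45)&(H<75)&(S>120); rect("green",m,.012)
cr=np.hstack([cv2.resize(im[150:230,390:470],(400,400),interpolation=cv2.INTER_CUBIC),cv2.resize(im[190:270,220:300],(400,400),interpolation=cv2.INTER_CUBIC)])
cv2.imwrite("pics/crop1.png",cr[...,::-1])
E
```

```text
bar 1459 ((470.7959289550781, 134.5748748779297), (35.65101623535156, 241.22645568847656), 16.007972717285156) mean [0.47058276 0.13496288] depth z med 0.012503322397562005
red 112 ((470.0582275390625, 135.53857421875), (19.160337448120117, 31.366031646728516), 17.123065948486328) mean [0.46992395 0.1356622 ] depth z med 0.03795831726269584
fixblue 883 ((578.2353515625, 197.89471435546875), (50.99286651611328, 176.39552307128906), 12.271295547485352) mean [0.56937811 0.19472706] depth z med 0.03638517548529153
teal 495 ((635.4544067382812, -185.26620483398438), (49.37928009033203, 77.33399200439453), 78.22820281982422) mean [ 0.6330562  -0.18416936] depth z med 0.08246526808501013
or1 56 ((648.5296630859375, -160.5734100341797), (10.787864685058594, 27.68544578552246), 77.2115249633789) mean [ 0.64782857 -0.16059822] depth z med 0.07585426422182279
or2 33 ((623.5133666992188, -212.20388793945312), (9.03180980682373, 16.87347412109375), 85.62702178955078) mean [ 0.62383933 -0.21243624] depth z med 0.07585397918811398
fixtop 929 ((579.4308471679688, 198.32550048828125), (51.539764404296875, 179.69996643066406), 12.07543659210205) mean [0.57141222 0.19570221] depth z med 0.03646093614598923
dockdark 876 ((637.2194213867188, -186.3447723388672), (97.51834869384766, 126.93981170654297), 77.91389465332031) mean [ 0.6195129  -0.17417147] depth z med 0.02879332895112125
green 93 ((583.922607421875, -175.72576904296875), (34.263057708740234, 15.915590286254883), 78.5428695678711) mean [ 0.58394415 -0.17563147] depth z med 0.01432217443463607
```

View pics/crop1.png

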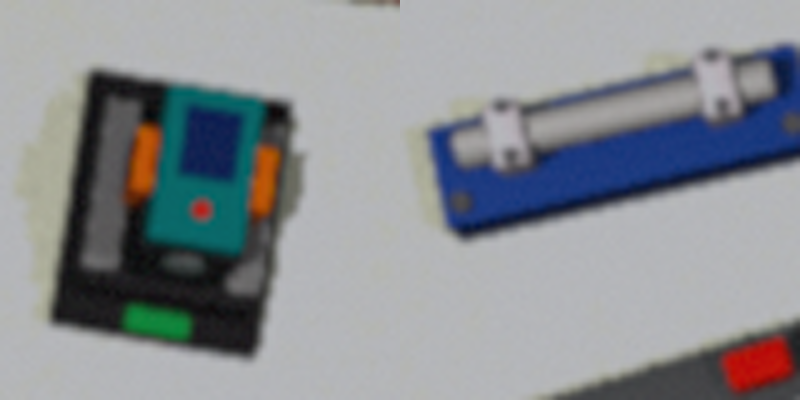

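The crop confirms it: black dock, green tab, teal top and two orange catches. Now I'll turn the tool to the bar's heading and move over its grip.

```bash
cat >> h.py <<'E'
def go(p,yaw):
    """shift (tool axes as now turned to yaw) and roll needed; yaw = world angle of tool y, deg"""
    s=env.observe(); R=s["tool_rot"]; now=np.degrees(np.arctan2(R[1,1],R[0,1]))
    a=np.radians(yaw); d=np.array(p)-s["position"]; ty=np.array([np.cos(a),np.sin(a)]); tx=np.array([-np.sin(a),np.cos(a)])
    dy=(yaw-now+180)%360-180
    print("t",round(s["time_s"],2),"pos",s["position"].round(4),"yaw",round(now,2),"tilt",R[:,2].round(4),"F",s["ft_force"].round(1),"w",round(s["grip_width"],4),
      "| roll first",round(-np.radians(dy),4),"then tool xyz",round(d[:2]@tx,4),round(d[:2]@ty,4),round(-d[2],4))
E
python3 -m handwheel '[[[0,0,0,-0.12],[0,0,0,-0.12],[0,0,0,-0.12],[0,0,0,-0.12],[0,0,0,-0.122]]]' 100 40
python3 -m handwheel '[[[-0.0137,-0.0349,0,0],[-0.0137,-0.0349,0,0],[-0.0137,-0.0349,0,0],[-0.0137,-0.0349,0,0],[-0.0137,-0.0349,0,0]]]'
python3 -m handwheel '[[[-0.0137,-0.0349,0,0],[-0.0137,-0.0349,0,0],[-0.0137,-0.0349,0,0],[-0.0137,-0.0349,0,0],[-0.0137,-0.0349,0,0]]]'
python3 -m handwheel '[[[-0.0137,-0.0349,0,0],[-0.0137,-0.0349,0,0],[-0.0137,-0.0349,0,0],[0,0,0,0],[0,0,0,0]]]'
python3 - <<'E'
from h import *
go([.4703,.1350,.160],106)
im,d=env.get_image("wrist"); K,R,t=cam("wrist"); print(-R.T@t,R[2])
np.savez("pics/w1.npz",im=im,d=d,R=R,t=t,K=K); cv2.imwrite("pics/w1.png",im[...,::-1])
E
```

```text
time_s: 0.52
position: [0.1744, 0.5214, 0.248]
tool_rot: [[-0.96, -0.281, -0.0], [-0.281, 0.96, -0.001], [0.001, -0.001, -1.0]]
ft_force: [0.9, -0.1, -0.0]
grip_width: 0.0855
time_s: 0.93
position: [0.2889, 0.3712, 0.2481]
tool_rot: [[-0.961, -0.276, -0.0], [-0.276, 0.961, -0.0], [0.001, -0.0, -1.0]]
ft_force: [0.2, 1.0, 0.7]
grip_width: 0.0856
time_s: 1.35
position: [0.403, 0.2221, 0.2482]
tool_rot: [[-0.961, -0.276, -0.0], [-0.276, 0.961, -0.0], [0.0, 0.0, -1.0]]
ft_force: [0.0, 1.4, -0.3]
grip_width: 0.0853
time_s: 1.77
position: [0.4713, 0.1332, 0.2477]
tool_rot: [[-0.962, -0.273, -0.001], [-0.273, 0.962, 0.0], [0.001, 0.0, -1.0]]
ft_force: [-0.1, 1.2, -0.7]
grip_width: 0.0852
t 1.77 pos [0.4713 0.1332 0.2477] yaw 105.82 tilt [-0.0013  0.     -1.    ] F [-0.1  1.2 -0.7] w 0.0852 | roll first -0.0032 then tool xyz 0.0005 0.002 0.0877
[0.3925741  0.11047767 0.37310953] [ 0.30657871  0.08841579 -0.94772999]
```

View pics/w1.png

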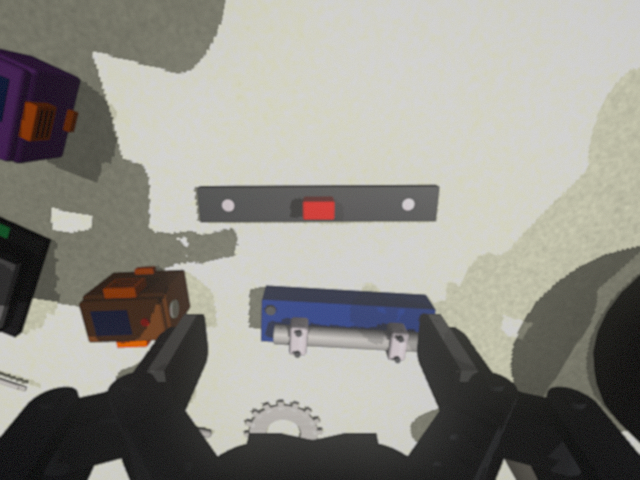

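The wrist view shows the bar grip at (318,208), the fixture top edge at y≈290 and the brown look-alike well to the side. I'll refine the bar and fixture positions from this view.

```bash
cat > m.py <<'E'
from h import *
def refine(f):
    D=np.load(f); im=D["im"]; c=(D["K"],D["R"],D["t"])
    hsv=cv2.cvtColor(im,cv2.COLOR_RGB2HSV); H,S,V=[hsv[...,i].astype(int) for i in range(3)]
    P=cloud("wrist",D["d"],c); Z=P[...,2]
    def rect(name,m,z):
        n,l,st,_=cv2.connectedComponentsWithStats(m.astype(np.uint8)); k=1+np.argmax(st[1:,4])
        ys,xs=np.nonzero(l==k); W=ray("w",np.c_[xs,ys],z,c)
        print(name,len(xs),cv2.minAreaRect((W[:,:2]*1000).astype(np.float32)))
    red=(S>150)&((H<8)|(H>172))
    roi=np.zeros(H.shape,bool); roi[120:350,180:470]=1
    rect("bar",roi&(Z>.007)&(Z<.018)&(S<60)&(V<130),.012)
    rect("redtop",roi&red&(Z>.034),.038)
    rect("fix",roi&(Z>.031)&(Z<.041)&~red,.036)
E
python3 -c "
from m import *
refine('pics/w1.npz')"
```

```text
bar 7319 ((468.94305419921875, 138.1625518798828), (35.624263763427734, 238.41293334960938), 15.920110702514648)
redtop 539 ((468.58148193359375, 138.21287536621094), (16.225032806396484, 28.117481231689453), 15.917891502380371)
fix 4183 ((578.3927001953125, 201.48324584960938), (51.999855041503906, 179.18673706054688), 12.311738014221191)
```

```bash
python3 -m handwheel '[[[0.0005,0.0035,0.03,-0.002],[0,0,0.04,0],[0,0,0.04,0],[0,0,0.04,0],[0,0,0.035,0]]]'
python3 -m handwheel '[[[0,0,0.015,0],[0,0,0.0145,0],[0,0,0,0]]]' 45 40
python3 -m handwheel '[[[0,0,0,0],[0,0,0,0],[0,0,0,0],[0,0,0,0],[0,0,0,0]]]' 0 40
python3 -m handwheel '[[[0,0,0,0],[0,0,0,0],[0,0,0,0],[0,0,0,0]]]'
python3 -c "
from h import *
go([.4698,.1364,.033],106)"
```

```text
time_s: 2.23
position: [0.4677, 0.139, 0.0616]
tool_rot: [[-0.96, -0.28, -0.001], [-0.28, 0.96, 0.0], [0.001, 0.0, -1.0]]
ft_force: [0.9, -0.4, -0.6]
grip_width: 0.0854
time_s: 2.48
position: [0.4672, 0.1389, 0.0317]
tool_rot: [[-0.96, -0.279, -0.005], [-0.279, 0.96, -0.0], [0.005, 0.001, -1.0]]
ft_force: [-0.4, 0.1, -1.0]
grip_width: 0.0517
time_s: 2.9
position: [0.4695, 0.1381, 0.0348]
tool_rot: [[-0.961, -0.278, 0.001], [-0.278, 0.961, 0.001], [-0.002, 0.0, -1.0]]
ft_force: [-1.8, 3.1, 6.3]
grip_width: 0.0293
time_s: 3.23
position: [0.4695, 0.1381, 0.0348]
tool_rot: [[-0.961, -0.278, 0.002], [-0.278, 0.961, 0.001], [-0.002, 0.0, -1.0]]
ft_force: [-1.3, 2.4, 7.6]
grip_width: 0.0291
t 3.23 pos [0.4695 0.1381 0.0348] yaw 106.11 tilt [ 1.5e-03  6.0e-04 -1.0e+00] F [-1.3  2.4  7.6] w 0.0291 | roll first 0.002 then tool xyz 0.0002 -0.0018 0.0018
```

```bash
python3 -m handwheel '[[[0,0,-0.006,0],[0,0,0,0.033],[0,0,0,0.032],[0,0,0,0]]]'
python3 -m handwheel '[[[-0.0138,0.0078,0,0],[-0.0138,0.0078,0,0],[-0.0138,0.0078,0,0],[-0.0138,0.0078,0,0],[-0.0138,0.0078,0,0]]]'
python3 -m handwheel '[[[0,0,0,0],[0,0,0,0],[0,0,0,0]]]'
python3 - <<'E'
from h import *
go([.5365,.1926,.035],102.3)
im,d=env.get_image("wrist"); K,R,t=cam("wrist")
np.savez("pics/w2.npz",im=im,d=d,R=R,t=t,K=K); cv2.imwrite("pics/w2.png",im[...,::-1])
E
```

```text
time_s: 3.57
position: [0.4692, 0.1377, 0.0402]
tool_rot: [[-0.977, -0.213, 0.0], [-0.213, 0.977, -0.0], [-0.0, -0.0, -1.0]]
ft_force: [-0.2, -0.0, -3.5]
grip_width: 0.0293
time_s: 3.98
position: [0.5287, 0.1911, 0.0399]
tool_rot: [[-0.976, -0.216, -0.0], [-0.216, 0.976, -0.0], [0.0, -0.0, -1.0]]
ft_force: [-0.1, 0.3, -3.1]
grip_width: 0.0288
time_s: 4.23
position: [0.5276, 0.1903, 0.0396]
tool_rot: [[-0.977, -0.215, -0.001], [-0.215, 0.977, -0.0], [0.001, -0.0, -1.0]]
ft_force: [-0.8, -0.1, -3.1]
grip_width: 0.0292
t 4.23 pos [0.5276 0.1903 0.0396] yaw 102.42 tilt [-1.3e-03 -4.0e-04 -1.0e+00] F [-0.8 -0.1 -3.1] w 0.0292 | roll first 0.0021 then tool xyz -0.0092 0.0003 0.0046
```

View pics/w2.png

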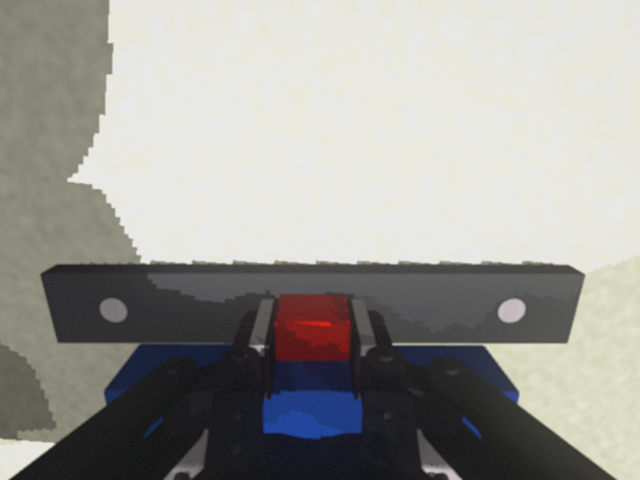

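The bar is held level between the pads, parallel to the fixture and about 8 mm short of the datum face. I'll lower it, then push forward gently.

```bash
python3 -m handwheel '[[[0,0,0.003,0],[0,0,0.002,0],[0,0,0,0],[0,0,0,0]]]'
python3 -m handwheel '[[[-0.003,0,0,0],[-0.003,0,0,0],[-0.001,0,0,0],[0,0,0,0],[0,0,0,0]]]'
python3 -m handwheel '[[[-0.001,0,0,0],[0,0,0,0],[0,0,0,0]]]'
python3 -m handwheel '[[[-0.001,0,0,0],[0,0,0,0],[0,0,0,0]]]'
python3 -m handwheel '[[[-0.001,0,0,0],[0,0,0,0],[0,0,0,0]]]'
```

```text
time_s: 4.62
position: [0.528, 0.1903, 0.0348]
tool_rot: [[-0.977, -0.214, -0.001], [-0.214, 0.977, -0.0], [0.001, -0.0, -1.0]]
ft_force: [-1.3, -1.3, 0.1]
grip_width: 0.0291
time_s: 5.03
position: [0.5356, 0.1922, 0.0349]
tool_rot: [[-0.977, -0.214, 0.001], [-0.214, 0.977, 0.0], [-0.001, -0.0, -1.0]]
ft_force: [1.6, 0.8, -0.4]
grip_width: 0.0291
time_s: 5.28
position: [0.5359, 0.1923, 0.0348]
tool_rot: [[-0.977, -0.215, -0.0], [-0.215, 0.977, -0.0], [0.0, -0.0, -1.0]]
ft_force: [-1.9, -0.7, 0.3]
grip_width: 0.0295
time_s: 5.53
position: [0.5371, 0.1926, 0.0348]
tool_rot: [[-0.977, -0.215, -0.0], [-0.215, 0.977, 0.0], [-0.0, 0.0, -1.0]]
ft_force: [-1.5, -1.2, -0.2]
grip_width: 0.0293
time_s: 5.78
position: [0.5378, 0.1928, 0.0348]
tool_rot: [[-0.977, -0.214, -0.001], [-0.214, 0.977, 0.0], [0.001, 0.0, -1.0]]
ft_force: [-4.0, -0.5, 2.7]
grip_width: 0.0288
```

```bash
python3 -m handwheel '[[[-0.001,0,0,0],[0,0,0,0],[0,0,0,0]]]'
python3 -m handwheel '[[[-0.001,0,0,0],[0,0,0,0],[0,0,0,0]]]'
python3 -m handwheel '[[[-0.001,0,0,0],[0,0,0,0],[0,0,0,0]]]'
```

```text
time_s: 6.03
position: [0.5379, 0.1929, 0.0349]
tool_rot: [[-0.977, -0.214, -0.003], [-0.214, 0.977, -0.0], [0.003, 0.0, -1.0]]
ft_force: [-7.7, -2.0, 6.7]
grip_width: 0.029
time_s: 6.28
position: [0.538, 0.1929, 0.0349]
tool_rot: [[-0.977, -0.214, -0.005], [-0.214, 0.977, -0.001], [0.005, 0.0, -1.0]]
ft_force: [-12.0, -4.1, 9.0]
grip_width: 0.0289
time_s: 6.53
position: [0.5381, 0.1929, 0.0349]
tool_rot: [[-0.977, -0.215, -0.007], [-0.215, 0.977, -0.001], [0.007, 0.0, -1.0]]
ft_force: [-16.1, -5.0, 13.3]
grip_width: 0.0291
```

```bash
python3 -c "
from h import *
s=env.observe();print(s['wrist_torque'].round(2))"
python3 -m handwheel '[[[0.001,0,0,0],[0.001,0,0,0],[0,0,0,0]]]'
python3 -m handwheel '[[[0,0,0,0],[0,0,0,0],[0,0,0,0],[0,0,0,0],[0,0,0,0]]]' 70
python3 -m handwheel '[[[0,0,-0.03,0],[0,0,-0.04,0],[0,0,-0.04,0],[0,0,-0.04,0],[0,0,-0.04,0]]]' 100
python3 -m handwheel '[[[0,0,0,0],[0,0,0,0]]]'
python3 - <<'E'
from m import *
go([.538,.193,.035],102.3)
im,d=env.get_image("wrist"); K,R,t=cam("wrist")
np.savez("pics/w3.npz",im=im,d=d,R=R,t=t,K=K); cv2.imwrite("pics/w3.png",im[...,::-1])
refine("pics/w3.npz")
E
```

```text
[-0.79  2.55 -0.27]
time_s: 6.78
position: [0.5379, 0.1929, 0.0349]
tool_rot: [[-0.977, -0.214, -0.002], [-0.214, 0.977, -0.0], [0.002, 0.0, -1.0]]
ft_force: [-7.7, -1.3, 6.7]
grip_width: 0.0294
time_s: 7.2
position: [0.5393, 0.1931, 0.0348]
tool_rot: [[-0.977, -0.214, 0.001], [-0.214, 0.977, 0.0], [-0.001, -0.0, -1.0]]
ft_force: [-0.1, 0.1, -0.2]
grip_width: 0.0597
time_s: 7.62
position: [0.5387, 0.193, 0.2269]
tool_rot: [[-0.977, -0.215, 0.0], [-0.215, 0.977, 0.0], [-0.0, 0.0, -1.0]]
ft_force: [0.6, 0.4, -0.5]
grip_width: 0.0856
time_s: 7.78
position: [0.5397, 0.1932, 0.227]
tool_rot: [[-0.977, -0.215, 0.005], [-0.215, 0.977, 0.001], [-0.005, -0.0, -1.0]]
ft_force: [-0.4, 0.0, -1.3]
grip_width: 0.0855
t 7.78 pos [0.5397 0.1932 0.227 ] yaw 102.39 tilt [ 5.2e-03  7.0e-04 -1.0e+00] F [-0.4  0.  -1.3] w 0.0855 | roll first 0.0016 then tool xyz 0.0017 0.0002 0.192
bar 8209 ((537.752685546875, 191.53932189941406), (38.67886734008789, 236.6190643310547), 11.935843467712402)
redtop 614 ((536.0845336914062, 191.45338439941406), (16.991605758666992, 28.867820739746094), 12.390752792358398)
fix 5843 ((578.2258911132812, 200.17739868164062), (49.87102127075195, 177.69044494628906), 12.245914459228516)
```

View pics/w3.png

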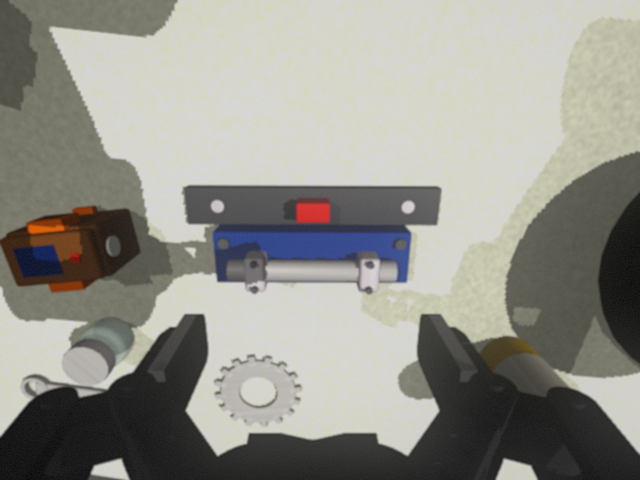

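The bar is flush (43.05 mm from fixture centre to grip, −0.4 mm off centre), parallel and released. Next is the gauge.

```bash
python3 -m handwheel '[[[0,0,-0.01,0.106],[0,0,-0.01,0.106],[0,0,0,0.106],[0,0,0,0.106],[0,0,0,0]]]'
python3 -m handwheel '[[[-0.0155,-0.0317,0,0],[-0.0155,-0.0317,0,0],[-0.0155,-0.0317,0,0],[-0.0155,-0.0317,0,0],[-0.0155,-0.0317,0,0]]]'
python3 -m handwheel '[[[-0.0155,-0.0317,0,0],[-0.0155,-0.0317,0,0],[-0.0155,-0.0317,0,0],[-0.0155,-0.0317,0,0],[-0.0155,-0.0317,0,0]]]'
python3 -m handwheel '[[[-0.0155,-0.0317,0,0],[0,0,0,0],[0,0,0,0],[0,0,0,0]]]'
python3 - <<'E'
from h import *
go([.635,-.183,.064],78.1)
im,dp=env.get_image("wrist"); K,R,t=cam("wrist"); c=(K,R,t)
np.savez("pics/w4.npz",im=im,d=dp,R=R,t=t,K=K); cv2.imwrite("pics/w4.png",im[...,::-1])
P=cloud("w",dp,c); Z=P[...,2]
hsv=cv2.cvtColor(im,cv2.COLOR_RGB2HSV); H,S,V=[hsv[...,i].astype(int) for i in range(3)]
near=np.hypot(P[...,0]-.635,P[...,1]+.184)<.07
def rect(n_,m,z,k=1):
    n,l,st,_=cv2.connectedComponentsWithStats(m.astype(np.uint8))
    for j in (1+np.argsort(-st[1:,4]))[:k]:
        ys,xs=np.nonzero(l==j); W=ray("w",np.c_[xs,ys],z,c)
        print(n_,len(xs),cv2.minAreaRect((W[:,:2]*1000).astype(np.float32)))
rect("top",near&(Z>.078)&(Z<.087),.082)
rect("orange",near&(H>3)&(H<22)&(S>150)&(Z>.071)&(Z<.080),.076,2)
E
```

```text
time_s: 8.25
position: [0.5387, 0.1929, 0.2431]
tool_rot: [[-0.978, 0.21, -0.003], [0.21, 0.978, -0.0], [0.003, -0.001, -1.0]]
ft_force: [0.8, 0.0, 0.9]
grip_width: 0.0857
time_s: 8.67
position: [0.582, 0.0204, 0.2434]
tool_rot: [[-0.979, 0.202, -0.002], [0.202, 0.979, 0.0], [0.003, -0.0, -1.0]]
ft_force: [0.7, 0.7, 0.4]
grip_width: 0.0855
time_s: 9.08
position: [0.6252, -0.1509, 0.2432]
tool_rot: [[-0.979, 0.203, -0.002], [0.203, 0.979, 0.001], [0.003, 0.001, -1.0]]
ft_force: [0.8, -0.2, 0.2]
grip_width: 0.0854
time_s: 9.42
position: [0.6337, -0.1829, 0.2436]
tool_rot: [[-0.979, 0.204, -0.002], [0.204, 0.979, 0.001], [0.002, 0.001, -1.0]]
ft_force: [0.3, 0.4, 0.3]
grip_width: 0.0856
t 9.42 pos [ 0.6337 -0.1829  0.2436] yaw 78.21 tilt [-0.002   0.0013 -1.    ] F [0.3 0.4 0.3] w 0.0856 | roll first 0.0019 then tool xyz -0.0013 0.0002 0.1796
top 4743 ((637.8728637695312, -184.77218627929688), (43.55479431152344, 75.34540557861328), 78.13949584960938)
orange 388 ((632.8392333984375, -211.26412963867188), (9.192974090576172, 30.394779205322266), 76.30227661132812)
orange 384 ((643.8085327148438, -158.5745391845703), (9.109064102172852, 30.338010787963867), 79.5197525024414)
```

View pics/w4.png

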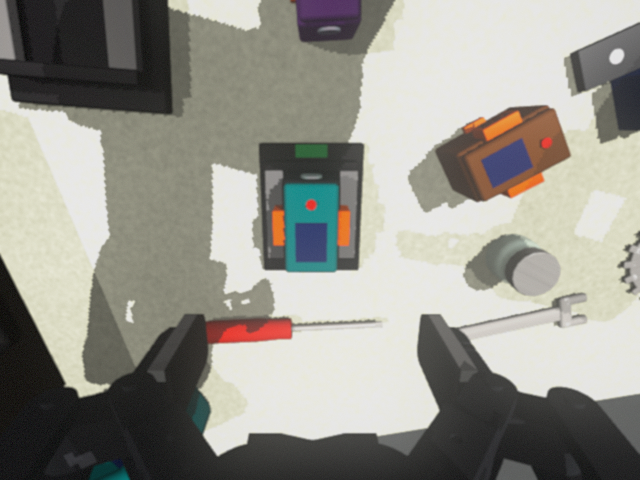

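Wrist view: the teal gauge is at (312,225) with catches at (278,228) and (344,228), and nothing is in the fingers' way. The offset is small. I'll go down and pinch.

```bash
python3 -m handwheel '[[[-0.0046,-0.0012,0.03,0.002],[0,0,0.04,0],[0,0,0.04,0],[0,0,0.03,0],[0,0,0.02,0]]]' 100
python3 -m handwheel '[[[0,0,0.0115,0],[0,0,0.0095,0],[0,0,0,0],[0,0,0,0]]]'
python3 -c "
from h import *
go([.638,-.185,.062],78.1)"
python3 -m handwheel '[[[0,0,0,0],[0,0,0,0],[0,0,0,0],[0,0,0,0],[0,0,0,0]]]' 0 50
python3 -m handwheel '[[[0,0,0,0],[0,0,0,0],[0,0,0,0],[0,0,0,0],[0,0,0,0]]]'
python3 -c "
from h import *
go([.638,-.185,.062],78.1)"
```

```text
time_s: 9.88
position: [0.6368, -0.1832, 0.0814]
tool_rot: [[-0.979, 0.205, -0.004], [0.205, 0.979, 0.002], [0.005, 0.001, -1.0]]
ft_force: [-0.3, -0.9, 0.0]
grip_width: 0.0853
time_s: 10.22
position: [0.6386, -0.1853, 0.0648]
tool_rot: [[-0.978, 0.207, 0.001], [0.207, 0.978, -0.001], [-0.001, -0.0, -1.0]]
ft_force: [-1.1, -0.0, -1.2]
grip_width: 0.0854
t 10.22 pos [ 0.6386 -0.1853  0.0648] yaw 78.03 tilt [ 1.2e-03 -6.0e-04 -1.0e+00] F [-1.1 -0.  -1.2] w 0.0854 | roll first -0.0013 then tool xyz 0.0007 0.0001 0.0028
time_s: 10.63
position: [0.6392, -0.1855, 0.067]
tool_rot: [[-0.978, 0.208, 0.004], [0.208, 0.978, -0.001], [-0.004, -0.0, -1.0]]
ft_force: [-2.8, 3.2, 14.0]
grip_width: 0.0484
time_s: 11.05
position: [0.6392, -0.1855, 0.067]
tool_rot: [[-0.978, 0.208, 0.004], [0.208, 0.978, -0.001], [-0.005, -0.0, -1.0]]
ft_force: [-2.1, 3.4, 13.4]
grip_width: 0.0479
t 11.05 pos [ 0.6392 -0.1855  0.067 ] yaw 77.99 tilt [ 0.0043 -0.0014 -1.    ] F [-2.1  3.4 13.4] w 0.0479 | roll first -0.0019 then tool xyz 0.0013 0.0002 0.005
```

Width is 48 mm where I expected 52, so I'll look before lifting.

```bash
python3 - <<'E'
from h import *
a,_=env.get_image("wrist"); s,_=env.get_image("side"); 
u,v=proj("side",[[.638,-.185,.06]])[0].astype(int); print(u,v)
x=cv2.resize(s[v-50:v+50,u-40:u+40],(400,500),interpolation=cv2.INTER_CUBIC)
y=cv2.resize(a[230:480,220:420],(400,500),interpolation=cv2.INTER_CUBIC)
cv2.imwrite("pics/g1.png",np.hstack([x,y])[...,::-1])
E
```

```text
414 282
```

View pics/g1.png

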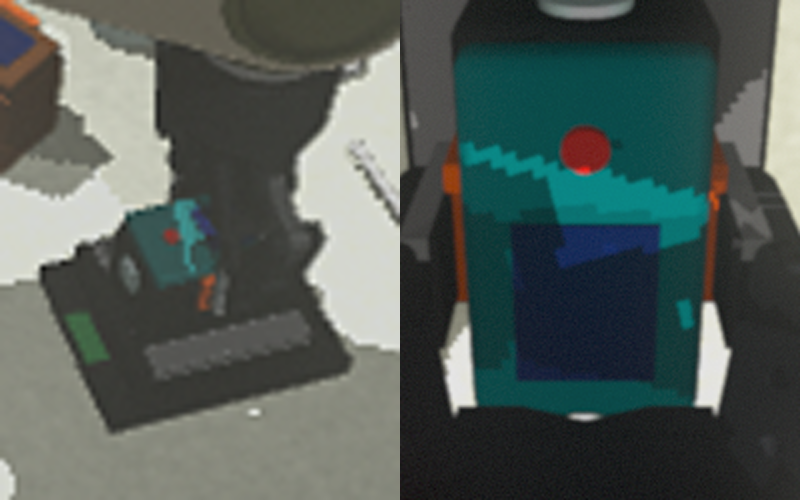

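The pads sit on both orange catches, which are pressed flat against the body. I'll lift slowly and watch the force.

```bash
python3 -m handwheel '[[[0,0,-0.002,0],[0,0,-0.002,0],[0,0,-0.002,0],[0,0,0,0]]]'
python3 -m handwheel '[[[0,0,-0.002,0],[0,0,-0.002,0],[0,0,-0.002,0],[0,0,0,0]]]'
```

```text
time_s: 11.48
position: [0.6381, -0.1856, 0.07]
tool_rot: [[-0.978, 0.208, -0.0], [0.208, 0.978, -0.0], [0.0, -0.0, -1.0]]
ft_force: [-0.3, -0.3, -2.7]
grip_width: 0.0477
time_s: 11.82
position: [0.6383, -0.1856, 0.0763]
tool_rot: [[-0.978, 0.208, 0.001], [0.208, 0.978, -0.0], [-0.001, -0.0, -1.0]]
ft_force: [0.5, -0.6, -3.2]
grip_width: 0.048
```

Fz is −3 N, which is just the gauge's weight, so both catches are free. I'll lift straight up.

```bash
python3 -m handwheel '[[[0,0,-0.01,0],[0,0,-0.015,0],[0,0,-0.02,0],[0,0,-0.025,0],[0,0,-0.025,0]]]'
python3 -m handwheel '[[[0,0,-0.025,0],[0,0,-0.02,0],[0,0,-0.015,0],[0,0,-0.005,0],[0,0,0,0]]]'
python3 -c "
from h import *
go([.5379,.1929,.14],102.3)"
```

```text
time_s: 12.23
position: [0.6379, -0.1853, 0.1723]
tool_rot: [[-0.978, 0.208, -0.0], [0.208, 0.978, 0.0], [0.0, 0.0, -1.0]]
ft_force: [0.4, -0.0, -2.6]
grip_width: 0.0478
time_s: 12.65
position: [0.6384, -0.1855, 0.2375]
tool_rot: [[-0.978, 0.208, 0.003], [0.208, 0.978, -0.001], [-0.003, -0.001, -1.0]]
ft_force: [-0.3, 1.2, -3.1]
grip_width: 0.0475
t 12.65 pos [ 0.6384 -0.1855  0.2375] yaw 77.99 tilt [ 0.0026 -0.0012 -1.    ] F [-0.3  1.2 -3.1] w 0.0475 | roll first -0.4244 then tool xyz 0.0176 0.3912 0.0975
```

```bash
python3 -m handwheel '[[[0,0,0,-0.085],[0,0,0,-0.085],[0,0,0,-0.085],[0,0,0,-0.085],[0,0,0,-0.084]]]'
python3 -m handwheel '[[[0.0012,0.018,0,0],[0.0012,0.028,0,0],[0.0012,0.028,0,0],[0.0012,0.028,0,0],[0.0012,0.028,0,0]]]'
python3 -m handwheel '[[[0.0012,0.028,0,0],[0.0012,0.028,0,0],[0.0012,0.028,0,0],[0.0012,0.028,0,0],[0.0012,0.028,0,0]]]'
python3 -m handwheel '[[[0.0012,0.028,0,0],[0.0012,0.028,0,0],[0.0012,0.028,0,0],[0.0012,0.025,0,0],[0.0008,0.012,0,0]]]'
python3 -m handwheel '[[[0,0,0,0],[0,0,0,0],[0,0,0,0],[0,0,0,0]]]'
python3 -c "
from h import *
go([.5379,.1929,.13],102.3)"
```

```text
time_s: 13.07
position: [0.6377, -0.1853, 0.2342]
tool_rot: [[-0.976, -0.217, -0.003], [-0.217, 0.976, 0.001], [0.002, 0.002, -1.0]]
ft_force: [0.2, 0.2, -2.4]
grip_width: 0.0474
time_s: 13.48
position: [0.6037, -0.0585, 0.2344]
tool_rot: [[-0.977, -0.212, -0.003], [-0.212, 0.977, 0.001], [0.002, 0.001, -1.0]]
ft_force: [0.3, -0.4, -2.9]
grip_width: 0.0478
time_s: 13.9
position: [0.568, 0.0771, 0.2346]
tool_rot: [[-0.977, -0.212, -0.002], [-0.212, 0.977, 0.0], [0.002, 0.001, -1.0]]
ft_force: [0.4, 0.6, -1.7]
grip_width: 0.0477
time_s: 14.32
position: [0.5364, 0.1953, 0.2347]
tool_rot: [[-0.977, -0.215, -0.003], [-0.215, 0.977, 0.0], [0.002, 0.001, -1.0]]
ft_force: [-0.2, -0.0, -3.8]
grip_width: 0.0479
time_s: 14.65
position: [0.5382, 0.1917, 0.2355]
tool_rot: [[-0.977, -0.211, -0.0], [-0.211, 0.977, -0.0], [0.0, -0.0, -1.0]]
ft_force: [1.3, -0.2, -2.9]
grip_width: 0.0473
t 14.65 pos [0.5382 0.1917 0.2355] yaw 102.19 tilt [-4.e-04 -3.e-04 -1.e+00] F [ 1.3 -0.2 -2.9] w 0.0473 | roll first -0.002 then tool xyz 0.0001 0.0013 0.1055
```

```bash
python3 -m handwheel '[[[0,0.001,0.025,0],[0,0,0.025,0],[0,0,0.02,0],[0,0,0.015,0],[0,0,0.01,0]]]'
python3 -m handwheel '[[[0,0,0.007,0],[0,0,0.003,0],[0,0,0,0],[0,0,0,0],[0,0,0,0]]]'
python3 - <<'E'
from h import *
go([.5379,.1929,.13],102.3)
t,_=env.get_image("top"); s,ds=env.get_image("side")
u,v=proj("side",[[.538,.193,.07]])[0].astype(int); a,b=proj("top",[[.538,.193,.07]])[0].astype(int); print(u,v,a,b)
f=lambda i,u,v:cv2.resize(i[v-75:v+75,u-50:u+50],(400,600),interpolation=cv2.INTER_CUBIC)
cv2.imwrite("pics/f1.png",np.hstack([f(s,u,v),f(t,a,b)])[...,::-1])
E
```

```text
time_s: 15.07
position: [0.5375, 0.1927, 0.139]
tool_rot: [[-0.977, -0.211, -0.002], [-0.211, 0.977, -0.0], [0.002, 0.0, -1.0]]
ft_force: [-0.1, -0.2, -2.4]
grip_width: 0.048
time_s: 15.48
position: [0.5381, 0.1938, 0.1317]
tool_rot: [[-0.977, -0.213, 0.002], [-0.213, 0.977, 0.0], [-0.002, -0.0, -1.0]]
ft_force: [0.5, 0.7, -3.0]
grip_width: 0.0479
t 15.48 pos [0.5381 0.1938 0.1317] yaw 102.28 tilt [ 1.7e-03  2.0e-04 -1.0e+00] F [ 0.5  0.7 -3. ] w 0.0479 | roll first -0.0004 then tool xyz 0.0004 -0.0009 0.0017
310 201 264 231
```

View pics/f1.png

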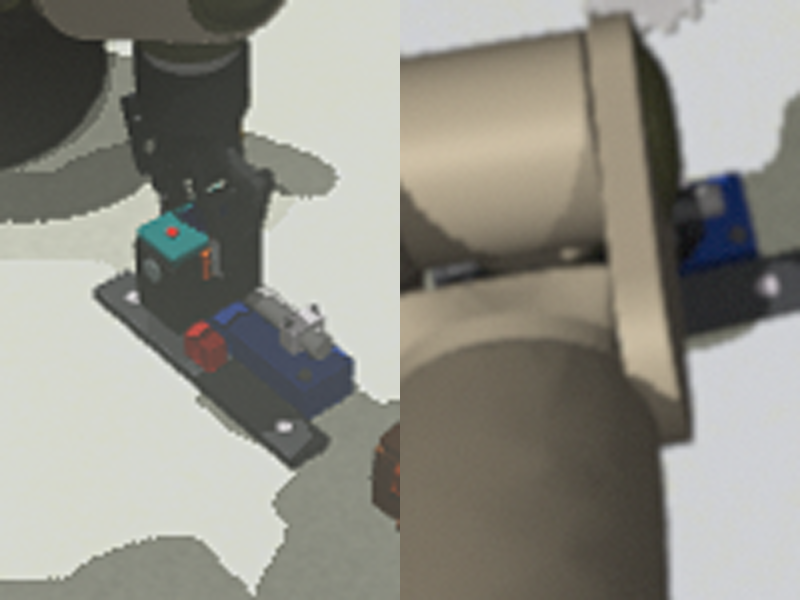

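The side view shows the gauge upright in the gripper above the red grip and clear of it. The bar is still flush against the fixture, so I'll hand in.

```bash
python3 -c "
from h import *
print(env.close_job())"
```

```text
the job is handed in; nothing more can be done
None
```

The straightedge is flush against the blue fixture, and the gauge was held by its pinched catches above the middle of it when I handed in at about 15.5 s of the 69 s.

- **Straightedge:** I gripped it by the red block and slid it to the datum face. I pushed it on with about 17 N, eased off and let go. The wrist camera then put it 43.05 mm from the fixture centre (43 mm is flush), 0.4 mm off centre. Its angle measured 11.9–12.4°, against 12.2° for the fixture.
- **Gauge:** I pinched both catches with 50 N and lifted it straight up. The force during the lift was only its weight, about 3 N, so neither catch was hooked. I ended with the tool at (0.538, 0.194, 0.132), less than 1 mm from the bar's middle and tilted 0.1°. That puts the gauge's underside at about 77 mm, well above the red grip (38 mm) and the axle (59 mm).

**Checks that disagreed:**
- **Pinch width:** the fingers read 48 mm on the pinched catches, where 52 mm is stated. A close picture showed the pads on both orange buttons, and the gauge came out freely.
- **Camera offset:** the top and wrist cameras differed by about 3 mm in y. The wrist camera agreed with where the arm gripped the bar, so I relied on it.
- **Last top view:** the arm hid the gauge there, so the final look rests on the side view alone. It showed the gauge upright and clear, with the bar still flush.

I did not touch the other objects on purpose, but I made no final check of their positions.

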